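# Open the child-resistant cap of the descaler tub

## Task

Open the child-resistant cap of the short, wide tub of descaler tablets that is clamped in the tray: push the cap down firmly and, keeping it down, turn it anticlockwise (seen from above) a quarter turn to its stop, then let go so that it springs up again and stays open on the tub. Leave the tall slim bottle where it stands.

Things in the scene. Friction and masses are not known exactly. Their poses are not given: they have to be found in the camera images.
- cap_grip (a point): Grip point on the axis of the tub's cap, 14 mm below its top. Cap: ribbed grey cylinder, 52 mm across, 36 mm tall, a 3 mm ridge on top from centre to rim; grip it at any angle. Site x runs along the ridge and turns with the cap, z is up. White tub below: 84 mm across, 90 mm tall, clamped rigidly in a shallow aluminium tray; a 43 mm neck leaves a 10 mm gap between its shoulder and the cap.
- tub_press (a joint): How far the cap is pushed down, m: 0 = up, 0.008 = fully down. A spring pushes it up, with 8 N at the top and 16 N when fully down. The cap can turn only while it is 4.5 mm or more down; when it is let go it springs up.
- tub_cap (a joint): Turn of the cap, rad: 0 closed, growing anticlockwise seen from above to the stop at 1.57, fully open. While the cap is up the child lock blocks it, with about 0.1 rad of play at the closed end; beyond about 0.8 rad the lock is passed and the cap can spring up. It stays at the angle where it is left; turning takes about 0.1 N m.
- bottle_mid (a point): Centre, half-way up, of the tall slim bystander bottle: white, 60 mm across, 168 mm tall, with a ribbed grey cap 32 mm across; loose in the same tray, 0.55 kg, z up. Not to be disturbed. A grey PVC tee and a small brass valve, under 50 mm high, also lie in the tray and are not part of the job.

How it is judged:
By the outcome, as a careful person would: the job done as asked, in the order asked, and still so for the second after the job is handed in, with the robot touching nothing.
It also fails if it takes over 35 s, if anything falls off the work surface, if the arm or the gripper's body presses on something with over 40 N, if the wrist force passes 120 N, or if a joint passes its speed limit or range.

## Robot

A 6-joint arm with a two-finger parallel gripper is mounted at the origin on the work surface. World frame = base frame: x ahead of the robot, y to its left, z up, the work surface at z = 0. Lengths are in m, angles in rad, forces in N, time in s.
With the tool pointing down it reaches from about 0.35 to 1 m from the base axis. Payload 7.1 kg.
Tool frame: the origin (TCP) lies on the centre line of the jaws, within the pads' length; the fingertips stand 25 mm ahead of it and the grasp point (between the pads) lies 6 mm ahead of it; z points along the fingers, y is the line along which they close (so a half turn about z gives the same grasp; the last joint's range is limited). The gripper opens to 85 mm and grips with 20 to 120 N. Pads are 22 mm wide; open, the fingers measure 114 mm over their backs; the gripper's body (76 mm by 85 mm) begins 54 mm behind the grasp point. The pads swing forward as they close: fully open they stand 13 mm farther back than shut.
Start: joints at [-1.318, 0.423, 1.63, -0, 1.089, -0.019], TCP at [0.168, -0.602, 0.256] pointing down, gripper open.
Joint ranges: [-3, 3], [-0.9, 2.11], [0.09, 2.58], [-1.31, 4.45], [0.11, 2.69], [-2.54, 2.54]. Speed limits (rad/s): [2.39, 2.39, 3.01, 3.14, 3.14, 3.14].

## Interface

Orientations are given as a unit quaternion [x, y, z, w].
In Python, from bench import telemetry, capture, close_job gives the robot as it stands.
- The arm moves only by the shell command python3 -m handwheel 'ROWS' [FORCE]. ROWS is JSON, a list of rows, each a list of 5 numbers: the shift along the world's x, y, z in mm, then the turn about the world's z in degrees, then the finger opening in mm, from 0 to 85.4. In form: [[x, y, z, yaw, hand], ...]. A call has 1 to 12 rows; each row is the pose to reach, as a shift and turn from the pose commanded when the call began; what a row does not reach only later rows make up. A row lasts 1/12 s, in which the tool goes at most 41.7 mm and 7.16 degrees, less where a joint would pass 70% of its speed; a pose out of reach is approached as far as the arm can. A call with a gripper value outside its range is refused whole. The fingers move at their own pace and stop on an object; FORCE is the grip in N (left out, the last holds). Time passes only in rows, so rows that repeat a pose let the fingers close. It gives the time, the measured TCP pose, the force, the opening and the grip force at its end, in the units of the state.
- telemetry.observe(): the state, without advancing time (a new reading comes with each control period).
- capture(name): name is "scene" or "top"; returns a dict with "image" (400x640x3 uint8, red, green, blue), "K" (3x3 intrinsics, pixels), "origin" and "orientation" of the camera in the world. Camera axes: x right, y down, z forward; pixel columns grow to the right and rows downward; lengths in m; the calibration is good to about 2 mm. A picture is of the moment at which its call begins. There is no depth.
- close_job(): hands the job in; it is judged then, once.
The state is a dict: "time_s": time; "qpos": joint angles; "qd": joint speeds; "joint_torque": joint torques, N m; "ee_pos": TCP position; "ee_rot": TCP orientation; "wrist_force": force on the tool from outside, world axes, zero at the start; "ft_torque": the same for the moment, N m; "gripper_width": finger opening in m; "finger_force": force on a finger pad.
Only numpy, scipy, OpenCV 4.12 (cv2) and the standard library are available. Lean on these libraries where they do the work, as an engineer would, in place of code of your own. Each camera call takes 0.05 s, during which the arm holds its last target. There are 200 camera calls.

## Working session

There is one attempt and no reset: what is moved stays moved. The work goes in short steps, Python scripts to look and compute and a shell command to move; the robot and the scene stay as the last step left them, time stands still between calls to the robot, and variables do not carry over. Pictures are saved under pics/ and viewed, at most 10 in all, crops included, and the job is handed in when it is done.

```bash
mkdir -p pics; cat > h.py <<'E'
import numpy as np,cv2
from bench import telemetry,capture,close_job
from scipy.spatial.transform import Rotation as R
def snap(n,f):
    c=capture(n); cv2.imwrite('pics/'+f,c['image'][:,:,::-1]); return c
def ray(c,u,v,z):
    d=R.from_quat(c['orientation']).apply(np.linalg.inv(c['K'])@[u,v,1]); o=np.array(c['origin'])
    return o+d*(z-o[2])/d[2]
E
python3 - <<'E'
from h import *
import pickle
a=snap('scene','s1.png');b=snap('top','t1.png');pickle.dump((a,b),open('c1.pkl','wb'))
for c in(a,b):print(c['origin'],R.from_quat(c['orientation']).as_matrix().round(2).tolist(),c['K'][0][0])
print(telemetry.observe())
cv2.imwrite('pics/m1.png',np.vstack([cv2.resize(x['image'][:,:,::-1],(480,300)) for x in (a,b)]))
E
```

```text
[0.91502878 0.17012062 0.65078087] [[-0.39, 0.71, -0.58], [0.92, 0.31, -0.23], [0.02, -0.63, -0.78]] 413.5599514458223
[0.3604441  0.00864365 0.94419089] [[0.02, -0.97, 0.24], [-1.0, -0.02, 0.0], [0.0, -0.24, -0.97]] 499.82411298812104
{'time_s': 0.1, 'qpos': array([-1.31797986e+00,  4.23750884e-01,  1.63057033e+00, -2.28320677e-05,
        1.08859838e+00, -1.89870986e-02]), 'qd': array([-4.46890463e-04, -2.96953192e-03, -9.03435733e-04,  1.76328824e-03,
       -2.33999252e-03,  8.75473667e-05]), 'joint_torque': array([-1.35726723e-04, -5.58425188e+01, -2.82446265e+01,  4.23930169e-05,
        2.98992723e-03, -1.31756502e-05]), 'ee_pos': array([ 0.1677118 , -0.60162712,  0.25564884]), 'ee_rot': array([ 9.90778621e-01,  1.35489054e-01, -8.74345899e-05, -6.57761141e-04]), 'wrist_force': array([0.09900136, 0.6128431 , 0.39752594]), 'ft_torque': array([-0.01901052,  0.04459211, -0.02823688]), 'finger_force': 0.0, 'gripper_width': 0.08508274685746645}
```

View pics/s1.png

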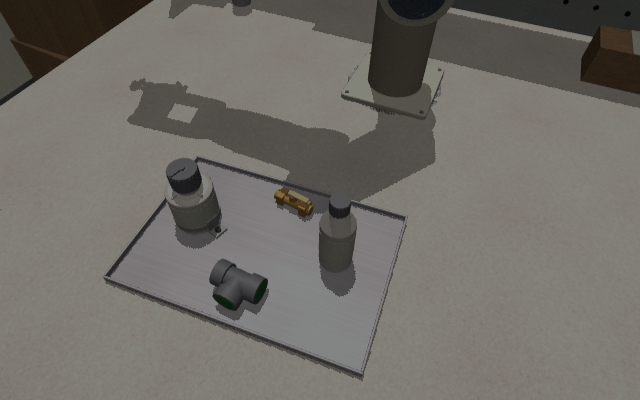

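View pics/t1.png

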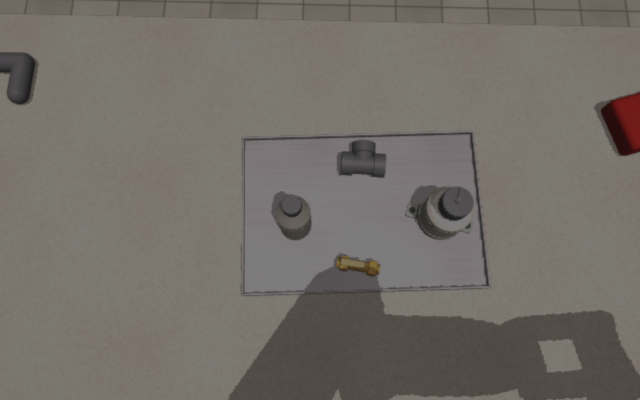

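The scene view shows the tub at left, with its cap top near (182,168), and the slim bottle's cap near (340,200). The top view shows the tub's cap near (457,202), with the ridge pointing up, and the bottle's cap at (291,205).

```bash
python3 - <<'E'
from h import *
import pickle
a,b=pickle.load(open('c1.pkl','rb'))
def crop(c,u,v,r=40,s=9):
    return cv2.resize(c['image'][v-r:v+r,u-r:u+r,::-1],(400,400),interpolation=cv2.INTER_CUBIC)
im=np.hstack([crop(a,185,180),crop(b,450,205)]);cv2.imwrite('pics/c.png',cv2.convertScaleAbs(im,alpha=1.8))
for z in(.125,.13,.135,.14):print(z,ray(a,183,168,z),ray(b,457,201,z))
E
```

```text
0.125 [ 0.55555259 -0.2313226   0.125     ] [ 0.57153994 -0.22325947  0.125     ]
0.13 [ 0.55897109 -0.22750501  0.13      ] [ 0.5702515  -0.22184403  0.13      ]
0.135 [ 0.56238958 -0.22368741  0.135     ] [ 0.56896306 -0.22042859  0.135     ]
0.14 [ 0.56580808 -0.21986982  0.14      ] [ 0.56767462 -0.21901315  0.14      ]
```

View pics/c.png

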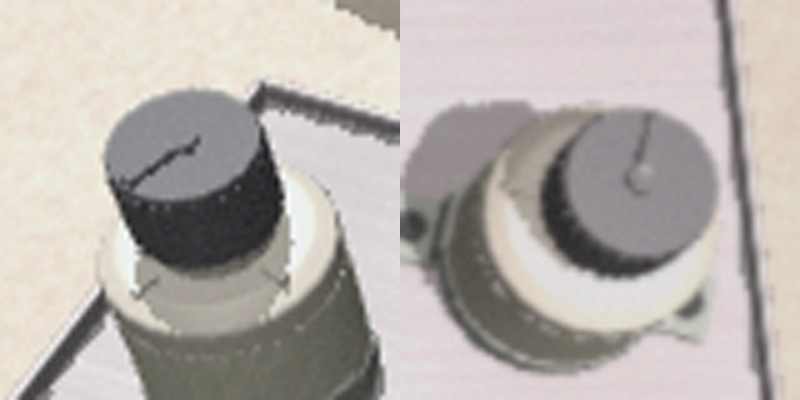

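The crops put the cap-top centre at about (458.4,201.4) in the top view and (181.5,169) in the scene view. The rays meet near (0.567,-0.219,0.140), and the ridge points roughly along +x. Moving above it now.

```bash
python3 -m handwheel '[[15,14,0,0,85],[45,43,0,0,85],[73,70,0,0,85],[101,97,0,0,85],[129,124,0,0,85],[157,151,0,0,85],[185,178,0,0,85],[213,205,0,0,85],[241,232,0,0,85],[269,259,0,0,85],[297,286,0,0,85],[325,313,0,0,85]]' 80
python3 -m handwheel '[[25,23,0,0,85],[45,43,0,0,85],[60,57,0,0,85],[70,66,0,0,85],[74,69,0,0,85],[74,69,0,0,85],[74,69,0,0,85]]'
python3 - <<'E'
from h import *
a=snap('scene','s2.png');b=snap('top','t2.png')
print(ray(a,181.6,169,.14),ray(b,458.4,201.4,.14))
print(ray(a,181.6,169,.143),ray(b,458.4,201.4,.143))
s=telemetry.observe();print(s['ee_pos'],s['qpos'],R.from_quat(s['ee_rot']).as_matrix().round(3).tolist(),s['wrist_force'])
im=np.hstack([cv2.resize(c['image'][v-60:v+60,u-60:u+60,::-1],(400,400)) for c,u,v in((a,185,150),(b,450,200))])
cv2.imwrite('pics/c2.png',cv2.convertScaleAbs(im,alpha=1.6))
E
```

```text
time_s: 1.1
ee_pos: [0.4938, -0.2873, 0.2561]
ee_rot: [0.991, 0.135, -0.0, -0.0]
wrist_force: [1.0, -0.5, -0.3]
gripper_width: 0.0854
finger_force: 0.0
time_s: 1.68
ee_pos: [0.5662, -0.2206, 0.2561]
ee_rot: [0.991, 0.135, -0.0, -0.0]
wrist_force: [-0.1, -0.1, -0.2]
gripper_width: 0.0848
finger_force: 0.0
[ 0.56865619 -0.22066754  0.14      ] [ 0.56704389 -0.22130519  0.14      ]
[ 0.57069056 -0.2183723   0.143     ] [ 0.56627318 -0.22044737  0.143     ]
[ 0.5659133  -0.22098564  0.25620677] [-3.91764660e-01  3.98014367e-01  1.66967286e+00 -2.72123280e-04
  1.07446078e+00  9.08632154e-01] [[0.964, 0.267, -0.001], [0.267, -0.964, -0.0], [-0.001, -0.0, -1.0]] [0.01107042 0.7472124  0.57039653]
```

View pics/c2.png

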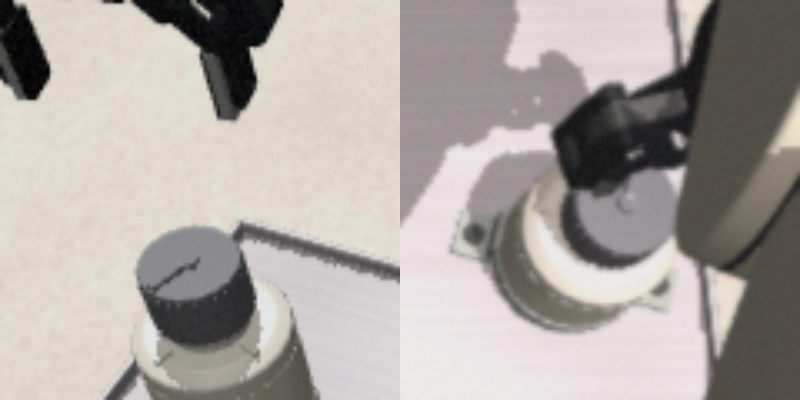

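The cap is unobstructed and the fingers straddle it, with the cap centre about 1.5 mm further in x. I'll descend and grip.

```bash
python3 -m handwheel '[[1.5,0,-12,0,85],[1.5,0,-30,0,85],[1.5,0,-48,0,85],[1.5,0,-64,0,85],[1.5,0,-80,0,85],[1.5,0,-94,0,85],[1.5,0,-106,0,85],[1.5,0,-115,0,85],[1.5,0,-120,0,85],[1.5,0,-122,0,85],[1.5,0,-122,0,85]]'
python3 -m handwheel '[[0,0,0,0,70],[0,0,0,0,60],[0,0,0,0,50],[0,0,0,0,40],[0,0,0,0,40],[0,0,0,0,40],[0,0,0,0,40],[0,0,0,0,40]]' 80
python3 - <<'E'
from h import *
a=snap('scene','s3.png')
cv2.imwrite('pics/c3.png',cv2.convertScaleAbs(cv2.resize(a['image'][100:240,115:255,::-1],(560,560)),alpha=1.6))
E
```

```text
time_s: 2.7
ee_pos: [0.5683, -0.2202, 0.1341]
ee_rot: [0.991, 0.135, -0.0, -0.0]
wrist_force: [-0.4, -0.2, 0.0]
gripper_width: 0.085
finger_force: 0.0
time_s: 3.37
ee_pos: [0.569, -0.2209, 0.136]
ee_rot: [0.991, 0.136, 0.001, 0.001]
wrist_force: [-1.7, -2.3, 8.0]
gripper_width: 0.0498
finger_force: 81.3
```

View pics/c3.png

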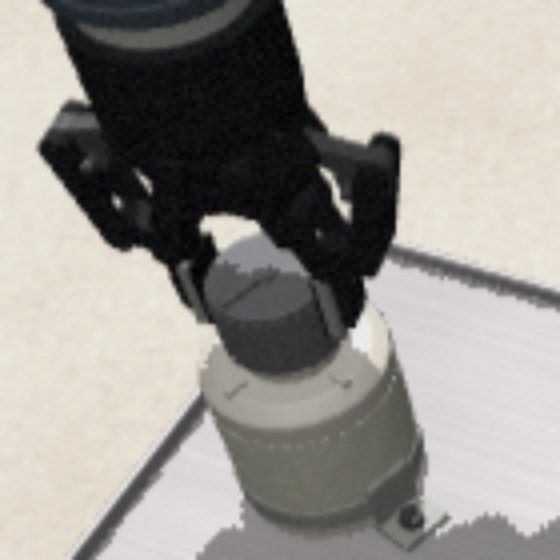

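The cap is gripped centrally, with the fingertips about level with the lower part of the cap and clear of the shoulder. Now I'll press.

```bash
python3 -m handwheel '[[0,0,-2,0,40],[0,0,-4,0,40],[0,0,-6,0,40],[0,0,-8,0,40],[0,0,-9,0,40],[0,0,-10,0,40],[0,0,-10,0,40],[0,0,-10,0,40]]' 100
```

```text
time_s: 4.08
ee_pos: [0.5692, -0.2209, 0.128]
ee_rot: [0.991, 0.136, 0.001, 0.001]
wrist_force: [-7.5, -0.2, 23.9]
gripper_width: 0.0496
finger_force: 104.2
```

8 mm of travel and 24 N of reaction mean the cap is fully down. Now the turn.

```bash
python3 -m handwheel '[[0,0,0,3,40],[0,0,0,9,40],[0,0,0,15,40],[0,0,0,21,40],[0,0,0,27,40],[0,0,0,33,40],[0,0,0,39,40],[0,0,0,45,40],[0,0,0,51,40],[0,0,0,57,40],[0,0,0,60,40],[0,0,0,60,40]]'
python3 - <<'E'
from h import *
s=telemetry.observe();print(s['ft_torque'],s['wrist_force'],R.from_quat(s['ee_rot']).as_matrix()[:,0],s['ee_pos'])
a=snap('scene','s4.png')
cv2.imwrite('pics/c4.png',cv2.convertScaleAbs(cv2.resize(a['image'][100:240,115:255,::-1],(560,560)),alpha=1.6))
E
```

```text
time_s: 5.08
ee_pos: [0.5685, -0.2205, 0.1279]
ee_rot: [0.789, 0.614, 0.0, 0.001]
wrist_force: [-9.7, 1.2, 27.0]
gripper_width: 0.0492
finger_force: 104.3
[0.38276159 1.84534467 0.09033806] [-9.74711527  1.21959565 26.99127028] [ 2.46104392e-01  9.69243040e-01 -7.47299555e-04] [ 0.56848516 -0.22049999  0.12794428]
```

View pics/c4.png

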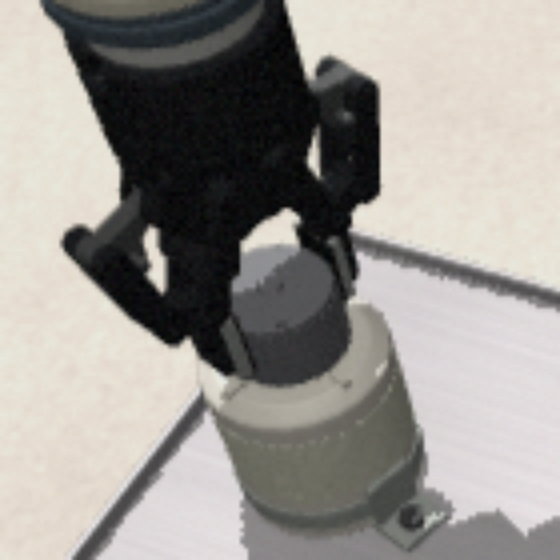

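The ridge has turned towards the camera, from (280,290) to (280,325), so the cap is following the gripper and is held down. Continuing to the stop.

```bash
python3 -m handwheel '[[0,0,0,5,40],[0,0,0,11,40],[0,0,0,17,40],[0,0,0,23,40],[0,0,0,27,40],[0,0,0,30,40],[0,0,0,32,40],[0,0,0,34,40],[0,0,0,34,40],[0,0,0,34,40]]'
python3 -c "
from h import *
s=telemetry.observe();print(s['ft_torque'],R.from_quat(s['ee_rot']).as_matrix()[:,0])"
```

```text
time_s: 5.97
ee_pos: [0.5681, -0.2206, 0.1279]
ee_rot: [0.578, 0.816, 0.0, 0.0]
wrist_force: [-11.9, 0.2, 27.6]
gripper_width: 0.0492
finger_force: 104.6
[ 0.03043413  2.23135092 -1.45886232] [-3.31914335e-01  9.43309457e-01 -3.76220200e-04]
```

The torque rose to 1.5 N m, so the cap is at the stop. Releasing in place.

```bash
python3 -m handwheel '[[0,0,0,0,60],[0,0,0,0,72],[0,0,0,0,85],[0,0,0,0,85],[0,0,0,0,85],[0,0,0,0,85],[0,0,0,0,85],[0,0,0,0,85]]'
python3 -m handwheel '[[0,0,5,0,85],[0,0,17,0,85],[0,0,32,0,85],[0,0,50,0,85],[0,0,70,0,85],[0,0,90,0,85],[0,0,110,0,85],[0,0,130,0,85],[0,0,145,0,85],[0,0,155,0,85],[0,0,158,0,85],[0,0,158,0,85]]'
python3 - <<'E'
from h import *
a=snap('scene','s5.png');b=snap('top','t5.png')
im=np.hstack([cv2.resize(a['image'][140:240,135:235,::-1],(400,400)),cv2.resize(b['image'][150:250,400:500,::-1],(400,400))])
cv2.imwrite('pics/c5.png',cv2.convertScaleAbs(im,alpha=1.8))
E
```

```text
time_s: 6.63
ee_pos: [0.5683, -0.22, 0.1241]
ee_rot: [0.577, 0.817, -0.0, -0.0]
wrist_force: [0.7, -0.6, -0.3]
gripper_width: 0.085
finger_force: 0.0
time_s: 7.63
ee_pos: [0.5686, -0.2202, 0.2835]
ee_rot: [0.577, 0.817, 0.0, 0.001]
wrist_force: [-0.3, -0.1, 1.0]
gripper_width: 0.0847
finger_force: 0.0
```

View pics/c5.png

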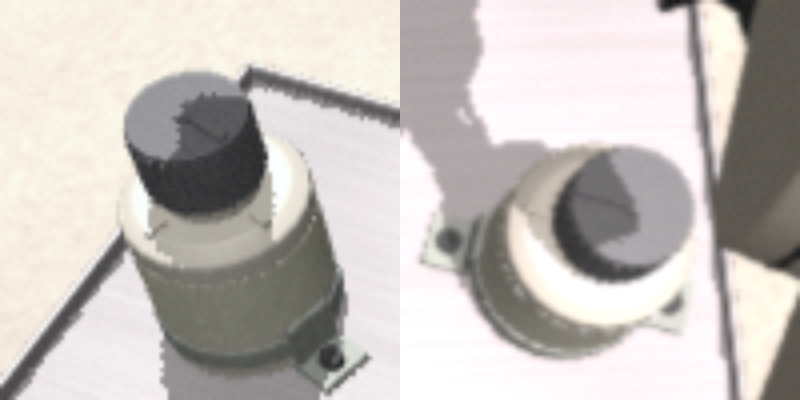

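View pics/s5.png

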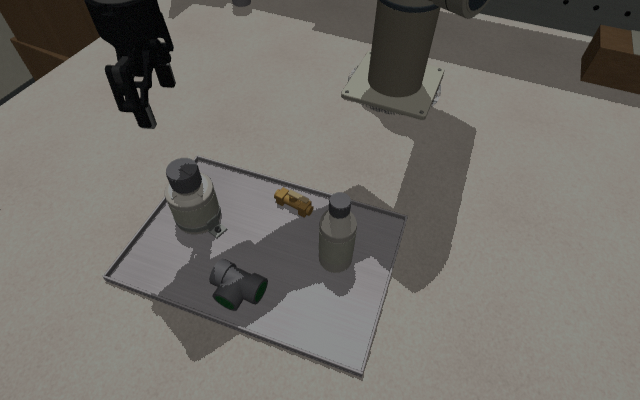

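The cap is up and the bottle, tee and valve haven't moved. I'll check the ridge angle numerically before handing in.

```bash
python3 - <<'E'
from h import *
import pickle
a,b=pickle.load(open('c1.pkl','rb'))
def ang(c,p,q):
    d=ray(c,*q,.142)-ray(c,*p,.142);return np.degrees(np.arctan2(d[1],d[0])).round(1),np.hypot(*d[:2]).round(4)
print('before',ang(a,(184,169.4),(169.5,177.8)),ang(b,(457.4,199.5),(460.4,187.4)))
print('after',ang(a,(181.2,168.7),(192,174.5)),ang(b,(459.2,203.8),(446.3,197)))
C=np.array(cv2.imread('pics/t5.png'))
ims=[cv2.imread('pics/'+f)[y-14:y+16,x-15:x+15] for f,x,y in(('t1.png',458,201),('t5.png',458,201))]
cv2.imwrite('pics/c6.png',cv2.convertScaleAbs(np.hstack([cv2.resize(i,(400,400),interpolation=cv2.INTER_NEAREST) for i in ims]),alpha=2.5,beta=-60))
E
```

```text
before (np.float64(-23.0), np.float64(0.0273)) (np.float64(-15.8), np.float64(0.0218))
after (np.float64(81.1), np.float64(0.024)) (np.float64(61.9), np.float64(0.0236))
```

View pics/c6.png

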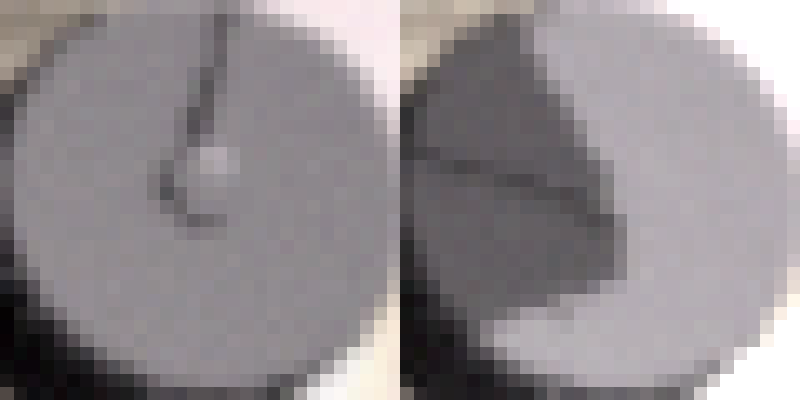

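The dark ridge line goes from about -15° to about +72° in the top view, and the scene view averages out the difference, so the turn is about 90°. The 1.5 N m at the stop agrees with that. Handing in.

```bash
python3 -c "
from h import *
print(close_job())"
```

```text
the job is handed in; nothing more can be done
None
```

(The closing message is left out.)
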